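# Load the long whetstone into the spring-clamp holder

## Robot

A 7-joint arm with a two-finger parallel gripper is mounted at the origin on a cart in front of the work surface, level with it; the furniture and walls round the work are solid. World frame = base frame: x ahead of the robot, y to its left, z up, the work surface at z = 0. Lengths are in m, angles in rad, forces in N, time in s.
With the tool pointing down it reaches from about 0.4 to 0.9 m from the base axis. Payload 5.6 kg.
Tool frame: the origin (TCP) lies midway between the tips of the shut fingers; the grasp point (between the pads) lies hold_point_z behind it (hold_point_z is the distance from the TCP to the grasp point, in m); z points along the fingers, y is the line along which they close (so a half turn about z gives the same grasp; the last joint's range is limited). The gripper opens to 92 mm and grips with 3 to 60 N. Pads are 20 mm wide; open, the fingers measure 128 mm over their backs; the gripper's body (75 mm by 189 mm) begins 69 mm behind the grasp point.
Start: joints at [1.183, 0.468, -0.012, 1.603, 0.006, 1.071, -0.056], TCP at [0.22, -0.612, 0.215] pointing down, gripper open.
Joint ranges: [-2.53, 2.53], [-0.31, 2.02], [-1.57, 1.55], [0.28, 2.44], [-1.29, 4.43], [0.15, 1.84], [-2.92, 2.92]. Speed limits (rad/s): [2.57, 2.57, 3.14, 3.14, 3.14, 3.14, 3.14].

## Interface

Orientations are given as [roll, pitch, yaw] about the fixed x, y, z axes, in that order (R = Rz(yaw) Ry(pitch) Rx(roll)).
In Python, from station import * gives the robot as it stands.
- The arm moves only by the tool step_arm, never from a script. Its argument "plan" is one flat list of numbers, 5 for each row, row after row: the closure, from 0 (fully open) to 1 (shut), then the shift along the tool's x, y, z in m, then the turn about the tool's z in rad. A call has 1 to 10 rows; each row is the pose to reach, as a shift and turn from the pose commanded when the call began, along the tool's axes at that moment; what a row does not reach only later rows make up. A row lasts 1/10 s, in which the tool goes at most 50 mm and 8.59 degrees, less where a joint would pass 70% of its speed; a pose out of reach is approached as far as the arm can. A call with a gripper value outside its range is refused whole. The fingers move at their own pace and stop on an object; "squeeze" is the grip in N (left out, the last holds). Time passes only in rows, so rows that repeat a pose let the fingers close. It gives the time, the measured TCP pose, the force, the opening and the grip force at its end, in the units of the state.
- state(): the state, without advancing time (a new reading comes with each control period).
- camera(name): name is "scene" or "side" or "wrist"; returns (picture, depth): 384x512x3 uint8, red, green, blue; 384x512 float32, m along the optical axis (not along the pixel's ray), 0 where there is no reading.
- get_calibration(name): a dict with "fov_y" (degrees; the focal length in pixels is half the picture's height over the tangent of half this angle, whatever the lens; pixels are square), "cx", "cy" (the principal point, pixels), "dist" ([k1, k2, p1, p2, k3] as OpenCV has them; the pictures are not rectified), "R" (3x3) and "t" (3): a world point X has camera coordinates R X + t. Camera axes: x right, y down, z forward; pixel columns grow to the right and rows downward; lengths in m; the calibration is good to about 2 mm. A picture is of the moment at which its call begins: read the wrist's pose just before it. get_calibration takes no time and is no camera call; for the wrist camera it gives the pose at the moment of the call.
- sign_off(): hands the job in; it is judged then, once.
The state is a dict: "time_s": time; "joint_positions": joint angles; "qvel": joint speeds; "tau": joint torques, N m; "tcp_pos": TCP position; "tool_rot": TCP orientation; "wrist_force": force on the tool from outside, world axes, zero at the start; "wrist_torque": the same for the moment, N m; "grip_width": finger opening in m; "finger_force": force on a finger pad.
Only numpy, scipy, OpenCV 4.12 (cv2) and the standard library are available. Lean on these libraries where they do the work, as an engineer would, in place of code of your own. Each camera call takes 0.05 s, during which the arm holds its last target. There are 200 camera calls.

## Task

Get the sharpening holder ready for the scissors: lay the longer of the two whetstones flat in the holder's channel, in front of the sprung plunger, then slide the clamp by its tab fully home so that the plunger pins the stone against the end stop. Leave the shorter whetstone where it lies.

Things in the scene. Friction and masses are not known exactly. Their poses are not given: they have to be found in the camera images.
- long_stone: The longer whetstone: a straight grey bar 25 wide (x) x 130 long (y) x 26 high mm (z), 21 mm of stone on a 5 mm aluminium backing plate, 0.13 to 0.25 kg. Origin at the centre of its underside, y along its length, z up. It lies flat on the worktop at the right, plate down, roughly pointing away from the robot. A wire dish rack, up to 160 mm high, begins at x = 0.58 m behind it: lift well clear.
- short_stone: The worn shorter whetstone, not to be used: the same make and cross-section (25 x 26 mm) but only 85 mm long. Origin and axes as for the long one. It lies beside the long one; which of the two is nearer the holder varies.
- holder: Wooden whetstone holder fixed to the worktop: a base 88 wide (x) x 276 long (y) x 14 high mm with a channel open at the top along its y. Origin at the centre of its underside, z up; +y, roughly to the robot's left, is the end with the aluminium end stop (face at y = +120 mm, 24 mm high above the channel floor); -y is the end with the sliding clamp.
- bed (a point): Where the long stone's origin lies when clamped: on the channel floor at x = 0, y = +55, z = +14 mm of the holder, axes as the holder's. The channel is 44 mm wide between walls 12 mm thick, which rise 10 mm above the floor and are cut away for the fingers from 55 mm before this point (-y) to 30 mm past it.
- rail (a joint): Travel of the clamp along the holder's +y, in m: 0 open, 0.065 fully home (end of travel); starts at 0 to 0.02. It stays where it is left (8 N friction). Its plunger's flat face, y = -60 mm + rail in the holder's frame, limits the room for the stone; it is sprung: 2.5 N at first touch, 4 N pressed in 15 mm (as when home on the long stone), 20 mm at most, and slides the stone to the stop.
- rail_tab (a point): The middle of the black upright thumb tab on top of the clamp, by which the clamp is slid: the tab is 22 mm wide (holder's x) x 14 mm thick (holder's y); its top is 13 mm above this point and the clamp's aluminium block (40 x 40 mm) begins 17 mm below it. The point lies 54 mm above the holder's origin, at x = 0, y = -102 mm + joint rail in the holder's frame.

How it is judged:
On the way:
1. the long stone lies flat in the channel while the clamp is still open (z of long_stone in the frame of holder between 0.01 and 0.018 m and x of long_stone in the frame of holder between -0.014 and 0.014 m and y of long_stone in the frame of holder between -0.005 and 0.062 m and value of joint rail below 0.06 m), for 0.2 s.
At the end, for the whole second after the job is handed in: Clamp home (rail over 58 of 65 mm); the long stone at rest, plate down and flat on the channel floor (origin 10 to 18 mm above the holder's), within 14 mm of the middle line and 0.2 rad of its direction, against the end stop (origin at y = 46 to 62 mm in the holder's frame) (value of joint rail above 0.058 m and z of long_stone in the frame of holder between 0.01 and 0.018 m and x of long_stone in the frame of holder between -0.014 and 0.014 m and y of long_stone in the frame of holder between 0.046 and 0.062 m and angle between the y axis of long_stone and the y axis of holder, either way round below 0.2 rad and angle between long_stone's own z axis and vertical below 0.12 rad and linear speed of long_stone below 0.02 m/s); the robot touches nothing.
It fails at once if the short whetstone is shifted by more than 30 mm (distance of short_stone from where it was at the start of the episode above 0.03 m).
It also fails if it takes over 51 s, if anything falls off the work surface, if the arm or the gripper's body presses on something with over 40 N, if the wrist force passes 120 N, or if a joint passes its speed limit or range.

## Working session

There is one attempt and no reset: what is moved stays moved. The work goes in short steps, Python scripts to look and compute and a tool call to move; the robot and the scene stay as the last step left them, time stands still between calls to the robot, and variables do not carry over. Pictures are saved under pics/ and viewed, at most 10 in all, crops included, and the job is handed in when it is done.

Besides the shell and the picture viewer there is one more tool, called after "Emit:" as a command line: name --argument value ..., lists and objects as JSON in quotes. step_arm: Moves the arm, as the interface text tells. Its arguments: {"type":"object","properties":{"plan":{"type":"array"},"squeeze":{"type":"number"}},"required":["plan"]}

```bash
mkdir -p pics; cat > h.py <<'E'
from station import *
import numpy as np, cv2
def K(c):
    f=192/np.tan(np.radians(c["fov_y"])/2); return np.array([[f,0,c["cx"]],[0,f,c["cy"]],[0,0,1]])
def cloud(name):
    c=get_calibration(name); im,d=camera(name)
    v,u=np.mgrid[0:384,0:512]
    n=cv2.undistortPoints(np.stack([u,v],-1).reshape(-1,1,2).astype(np.float64),K(c),np.array(c["dist"])).reshape(384,512,2)
    P=np.dstack([n*d[...,None],d]); R=np.array(c["R"]);t=np.array(c["t"])
    W=(P-t)@R; W[d==0]=np.nan
    return im,W
def onplane(name,px,z):
    c=get_calibration(name); n=cv2.undistortPoints(np.array(px,float).reshape(-1,1,2),K(c),np.array(c["dist"])).reshape(-1,2)
    R=np.array(c["R"]);t=np.array(c["t"]); o=-R.T@t
    r=np.c_[n,np.ones(len(n))]@R; return o+r*((z-o[2])/r[:,2])[:,None]
E
python3 - <<'E'
from h import *
s=state(); print(s)
for n in ["scene","side"]:
    im,W=cloud(n); np.save(n+".npy",W); cv2.imwrite(f"pics/{n}0.png",im[...,::-1])
    c=get_calibration(n);print(n,-np.array(c["R"]).T@c["t"],c["dist"],np.nanmin(W,(0,1)),np.nanmax(W,(0,1)))
E
```

```text
{'time_s': 0.0, 'joint_positions': array([ 1.18300325,  0.46835568, -0.011623  ,  1.60363243,  0.00599144,
        1.07136748, -0.0563356 ]), 'qvel': array([-0.00039393,  0.00104247, -0.0001083 , -0.00048802, -0.00030895,
        0.00107096, -0.00187458]), 'tau': array([ 1.62786764e-04, -5.20575321e+01, -1.24067158e-02, -2.43745351e+01,
       -5.65894728e-02,  1.72379252e-02,  1.72059490e-04]), 'tcp_pos': array([ 0.21945327, -0.61121736,  0.21365065]), 'tool_rot': array([-3.13986766e+00,  1.05183417e-04,  3.44707553e-01]), 'wrist_force': array([ 0.70425355, -0.49629686, -0.08203608]), 'wrist_torque': array([-0.04621821, -0.01394677,  0.01325769]), 'finger_force': 0.0, 'grip_width': 0.09202090336526063}
scene [-0.28883784  0.37546692  0.68722268] [-0.00011456  0.          0.          0.          0.        ] [-0.14100836 -1.60567051 -0.91246816] [1.0374282  0.48046061 0.60795823]
side [-0.01469069  0.28923074  1.08259902] [-0.03130399  0.          0.          0.          0.        ] [-0.45145979 -1.59509204 -0.92014781] [1.03535424 0.48216275 0.93822945]
```

View pics/scene0.png

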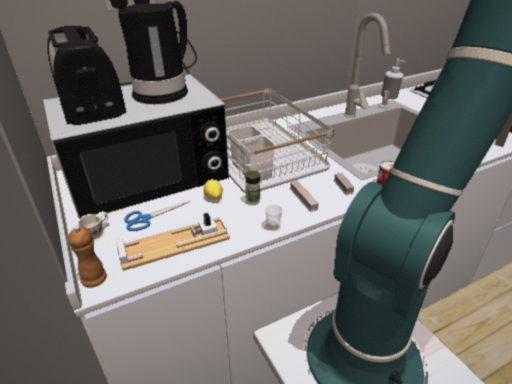

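View pics/side0.png

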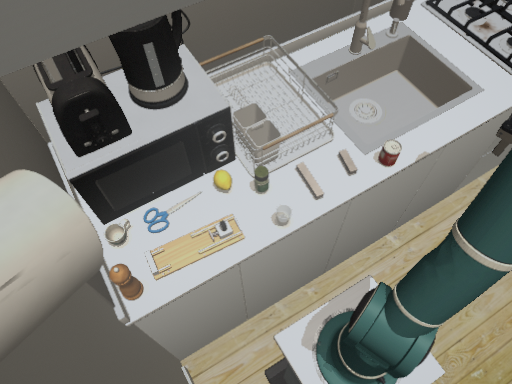

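The side view shows the holder at (195,245) with its black tab near (222,228), the long stone at (310,180) and the short one at (347,161). The scene view agrees. I'll measure them from the depth.

```bash
python3 - <<'E'
from h import *
for n,boxes in {"side":dict(long=(285,335,150,210),short=(333,365,140,182),holder=(140,252,205,285)),"scene":dict(long=(280,325,170,215),short=(328,360,165,197),holder=(110,236,205,272))}.items():
    W=np.load(n+".npy"); im=cv2.imread(f"pics/{n}0.png")
    for k,(a,b,c,d) in boxes.items():
        w=W[c:d,a:b].reshape(-1,3); col=im[c:d,a:b].reshape(-1,3).astype(int)
        if k=="holder":
            m=(w[:,2]>.009)&(w[:,2]<.03)&(col[:,2]-col[:,0]>50)
        else: m=(w[:,2]>.021)&(w[:,2]<.034)
        p=w[m]; r=cv2.minAreaRect(p[:,:2].astype(np.float32)*1000)
        print(n,k,len(p),np.round(r[0],1),np.round(r[1],1),round(r[2],1),"z",np.nanmedian(p[:,2]).round(4))
        if k=="holder":
            m=(w[:,2]>.035)&(col.max(1)<90); print(" tab",np.nanmedian(w[m],0).round(4),np.nanmin(w[m],0).round(4),np.nanmax(w[m],0).round(4),m.sum())
    q=W[300:301]; 
# enlarged crop of holder & stones
im=cv2.imread("pics/side0.png"); a=cv2.resize(im[135:285,135:370],None,fx=3.3,fy=3.3,interpolation=cv2.INTER_CUBIC); cv2.imwrite("pics/crop.png",a)
E
```

```text
side long 314 [ 514.4 -184.5] [ 35.2 192.4] 88.8 z 0.027
side short 190 [ 479.2 -324.6] [27.7 86.3] 76.8 z 0.0268
side holder 1757 [476.4 239.8] [310.6  87.9] 86.3 z 0.0145
 tab [0.4616 0.1289 0.0661] [0.4586 0.1237 0.0442] [0.4753 0.1327 0.0726] 30
scene long 270 [ 518.5 -182.6] [ 58.  200.7] 77.1 z 0.027
scene short 155 [ 478.2 -325.7] [26.8 87.6] 79.3 z 0.0271
scene holder 1880 [473.9 219.6] [273.2  88.9] 86.0 z 0.015
 tab [0.462  0.1293 0.0568] [0.4559 0.1211 0.0352] [0.6764 0.3363 0.0694] 60
```

View pics/crop.png

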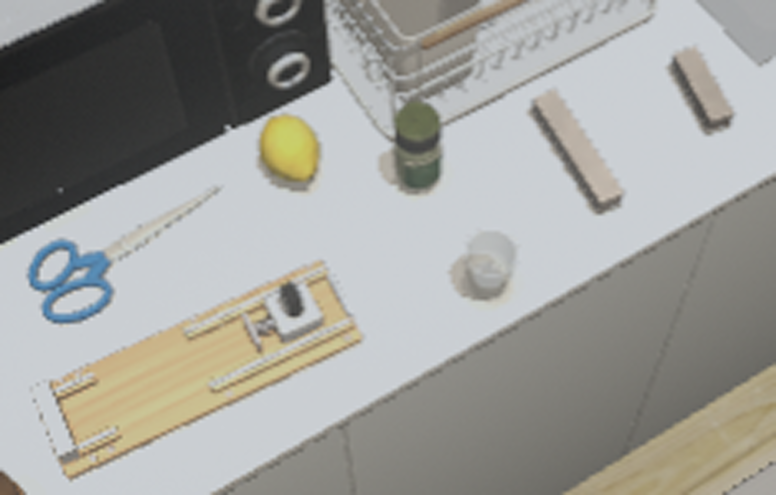

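```bash
python3 - <<'E'
from h import *
def comp(w,m,shape):
    n,l,s,_=cv2.connectedComponentsWithStats(m.reshape(shape).astype(np.uint8)); return (l==1+np.argmax(s[1:,4])).ravel()
for n in ["side","scene"]:
    W=np.load(n+".npy"); im=cv2.imread(f"pics/{n}0.png").astype(int)
    w=W.reshape(-1,3); c=im.reshape(-1,3)
    with np.errstate(all='ignore'):
        for k,m in dict(long=(w[:,2]>.022)&(w[:,2]<.032)&(w[:,0]>.4)&(w[:,0]<.6)&(abs(w[:,1]+.18)<.06),
                    holder=(w[:,2]>.009)&(w[:,2]<.045)&(c[:,2]-c[:,0]>50)&(abs(w[:,0]-.475)<.08)&(abs(w[:,1]-.22)<.2)).items():
            m=cv2.morphologyEx(m.reshape(384,512).astype(np.uint8),cv2.MORPH_OPEN,np.ones((2,2))).ravel()>0
            p=w[comp(w,m,(384,512))][:,:2]; print(n,k,cv2.minAreaRect((p*1000).astype(np.float32)),len(p))
        for name,(x0,x1,y0,y1) in dict(bottle=(.45,.6,-.1,.03),glass=(.3,.47,-.12,.05),lemon=(.5,.65,.0,.15),mill=(.3,.5,.36,.48),mw=(.5,.9,.1,.4),rack=(.5,.9,-.4,-.1),cup=(.5,.65,.36,.48)).items():
            m=(w[:,0]>x0)&(w[:,0]<x1)&(w[:,1]>y0)&(w[:,1]<y1)&(w[:,2]>.04)
            if m.sum()>5: print(n,name,np.percentile(w[m],2,0).round(3),np.percentile(w[m],98,0).round(3))
E
```

```text
side long ((481.9576721191406, -189.67344665527344), (37.92987060546875, 128.16111755371094), 85.05522918701172) 291
side holder ((477.3404846191406, 252.89935302734375), (162.93203735351562, 73.15076446533203), 77.30908203125) 1270
side bottle [ 0.523 -0.096  0.043] [ 0.6   -0.025  0.145]
side glass [ 0.392 -0.063  0.04 ] [ 0.437 -0.019  0.064]
side lemon [0.593 0.01  0.04 ] [0.65  0.071 0.207]
side mill [0.304 0.403 0.044] [0.483 0.48  0.333]
side mw [0.672 0.107 0.062] [0.851 0.39  0.685]
side rack [ 0.582 -0.352  0.043] [ 0.873 -0.103  0.146]
side cup [0.504 0.368 0.042] [0.647 0.475 0.529]
scene long ((479.6251525878906, -191.68528747558594), (45.232582092285156, 125.8655014038086), 84.35098266601562) 252
scene holder ((470.1797180175781, 218.16207885742188), (272.951416015625, 81.77435302734375), 86.00251007080078) 1764
scene bottle [ 0.524 -0.097  0.043] [ 0.599 -0.024  0.144]
scene glass [ 0.392 -0.062  0.04 ] [ 0.438 -0.018  0.063]
scene lemon [0.59  0.011 0.041] [0.65  0.072 0.207]
scene mill [0.305 0.405 0.046] [0.492 0.48  0.412]
scene mw [0.672 0.106 0.049] [0.844 0.392 0.492]
scene rack [ 0.581 -0.353  0.046] [ 0.869 -0.103  0.147]
scene cup [0.503 0.376 0.043] [0.646 0.473 0.428]
```

Emit:
step_arm --plan '[0,0.368,-0.316,-0.035,0.425,0,0.368,-0.316,-0.035,0.425,0,0.368,-0.316,-0.035,0.425,0,0.368,-0.316,-0.035,0.425,0,0.368,-0.316,-0.035,0.425,0,0.368,-0.316,-0.035,0.425,0,0.368,-0.316,-0.035,0.425,0,0.368,-0.316,-0.035,0.425,0,0.368,-0.316,-0.035,0.425,0,0.368,-0.316,-0.035,0.425]' --squeeze 30

```text
time_s: 1.1
tcp_pos: [0.4603, -0.1866, 0.2498]
tool_rot: [-3.141, -0.0, -0.077]
wrist_force: [1.1, -0.5, -0.8]
grip_width: 0.0918
finger_force: 0.0
```

```bash
python3 - <<'E'
from h import *
s=state(); c=get_calibration("wrist"); im,W=cloud("wrist"); np.save("w1.npy",W); cv2.imwrite("pics/w1.png",im[...,::-1])
print(s["tcp_pos"],s["tool_rot"],-np.array(c["R"]).T@c["t"],np.array(c["R"])[2], [k for k in globals() if 'hold' in k.lower()])
m=((W[...,2]>.021)&(W[...,2]<.032)&(W[...,0]<.57)).astype(np.uint8); m=cv2.morphologyEx(m,cv2.MORPH_OPEN,np.ones((3,3)))
n,l,st,ce=cv2.connectedComponentsWithStats(m)
for i in range(1,n):
    if st[i,4]>300: p=W[l==i]; print(st[i],cv2.minAreaRect((p[:,:2]*1000).astype(np.float32)),np.median(p[:,2]))
E
```

```text
[ 0.46033962 -0.1866312   0.24979288] [-3.14103637e+00 -3.50976135e-04 -7.72756760e-02] [ 0.54205156 -0.1931871   0.42041369] [-0.28213348  0.02262227 -0.9591084 ] ['hold_point_z']
[ 235   93   22  107 2219] ((485.4468688964844, -183.74493408203125), (25.10816192626953, 128.94139099121094), 85.15739440917969) 0.0264828085023672
[ 346  108   34   71 1454] ((479.913330078125, -326.6531677246094), (25.62065887451172, 85.48255920410156), 78.78378295898438) 0.02637694899738754
[  0 153  37  10 323] ((498.4582824707031, 109.56132507324219), (52.94645690917969, 11.14522933959961), 86.48236083984375) 0.023929443277587458
[  0 172  46  32 413] ((446.2537841796875, 111.21501159667969), (35.34160232543945, 80.6578598022461), 24.04138946533203) 0.023791481828074754
```

View pics/w1.png

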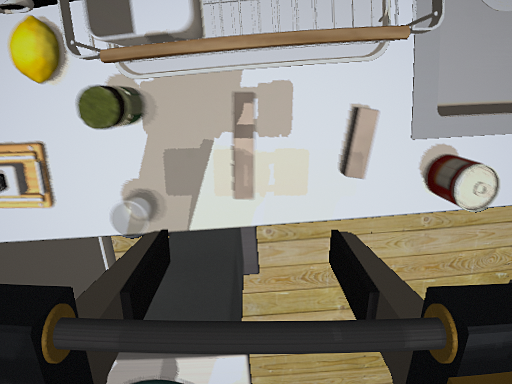

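The wrist view shows the long stone cleanly at (243,145), its centre at (0.485,-0.184) with yaw -0.085. The bottle at (110,105) is to the left, so I'll grip 10 mm nearer the robot than the centre.

Emit:
step_arm --plan '[0,0.015,-0.005,0.05,0.007,0,0.015,-0.005,0.1,0.007,0,0.015,-0.005,0.14,0.007,0,0.015,-0.005,0.18,0.007,0,0.015,-0.005,0.21,0.007,0,0.015,-0.005,0.23,0.007,0,0.015,-0.005,0.238,0.007,0,0.015,-0.005,0.238,0.007]'

```text
time_s: 1.95
tcp_pos: [0.4737, -0.1861, 0.0106]
tool_rot: [-3.141, 0.002, -0.087]
wrist_force: [-0.5, 0.3, 0.4]
grip_width: 0.0919
finger_force: 0.0
```

```bash
python3 -c "
from h import *
print(hold_point_z, state())"
```

```text
0.0187 {'time_s': 1.95, 'joint_positions': array([ 0.42841525,  0.55837324, -0.14673559,  2.05923383,  0.1522157 ,
        0.53629667, -1.48573341]), 'qvel': array([ 0.0050577 , -0.0387809 , -0.00900591, -0.01619784, -0.00403216,
        0.01268741,  0.00070683]), 'tau': array([-8.43578135e-02, -4.49889958e+01, -1.61957178e+00, -1.38197574e+01,
        2.48536037e-02, -1.95518369e-01, -2.45517766e-02]), 'tcp_pos': array([ 0.47373993, -0.18612049,  0.01063323]), 'tool_rot': array([-3.14109717e+00,  2.31441150e-03, -8.73589902e-02]), 'wrist_force': array([-0.52812323,  0.32493565,  0.39250389]), 'wrist_torque': array([0.02314091, 0.02214912, 0.05107686]), 'finger_force': 0.0, 'grip_width': 0.0919204279031497}
```

Emit:
step_arm --plan '[0,0,-0.003,0.006,0,0,0,-0.003,0.006,0,1,0,-0.003,0.006,0,1,0,-0.003,0.006,0,1,0,-0.003,0.006,0,1,0,-0.003,0.006,0,1,0,-0.003,0.006,0,1,0,-0.003,0.006,0]' --squeeze 40

```text
time_s: 2.75
tcp_pos: [0.4749, -0.1833, 0.0056]
tool_rot: [3.142, -0.0, -0.087]
wrist_force: [0.7, -0.8, -0.5]
grip_width: 0.0459
finger_force: 0.0
```

Emit:
step_arm --plan '[1,0,0,0,0,1,0,0,0,0,1,0,0,0,0,1,0,0,0,0,1,0,0,0,0,1,0,0,0,0]'

```text
time_s: 3.35
tcp_pos: [0.4748, -0.1832, 0.0056]
tool_rot: [-3.142, 0.0, -0.087]
wrist_force: [0.6, 1.2, -0.8]
grip_width: 0.0247
finger_force: 40.0
```

Emit:
step_arm --plan '[1,0,0,-0.02,0,1,0,0,-0.06,0,1,0,0,-0.11,0,1,0,0,-0.16,0,1,0,0,-0.21,0,1,-0.03,-0.04,-0.25,0,1,-0.05,-0.08,-0.265,0,1,-0.07,-0.125,-0.265,0,1,-0.09,-0.17,-0.265,0,1,-0.11,-0.21,-0.265,0]'

```text
time_s: 4.35
tcp_pos: [0.3833, 0.0344, 0.2706]
tool_rot: [3.141, -0.001, -0.088]
wrist_force: [1.6, 0.9, -3.1]
grip_width: 0.0246
finger_force: 40.0
```

Emit:
step_arm --plan '[1,-0.015,-0.045,0,0,1,-0.03,-0.09,0,0,1,-0.036,-0.125,0,0,1,-0.036,-0.142,0,0,1,-0.036,-0.142,0,0,1,-0.036,-0.142,0,0]'

```text
time_s: 4.95
tcp_pos: [0.3607, 0.1767, 0.2701]
tool_rot: [3.141, 0.001, -0.087]
wrist_force: [-1.0, -0.1, -3.6]
grip_width: 0.0246
finger_force: 40.0
```

```bash
python3 - <<'E'
from h import *
s=state(); im,W=cloud("wrist"); np.save("w2.npy",W); cv2.imwrite("pics/w2.png",im[...,::-1])
print(s["tcp_pos"],s["tool_rot"],s["grip_width"],s["finger_force"])
E
```

```text
[0.36070441 0.17674844 0.27006199] [ 3.14057258e+00  1.18316592e-03 -8.71118163e-02] 0.024649304173150206 39.99663054943085
```

View pics/w2.png

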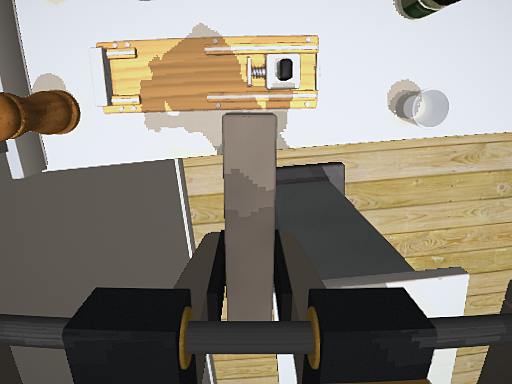

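The view shows the whole holder, from (90,45) to (318,110), with the end stop at left and the tab at (285,68). The stone is held square.

```bash
python3 - <<'E'
from h import *
W=np.load("w2.npy"); im=cv2.imread("pics/w2.png").astype(int)
x,y,z=W[...,0],W[...,1],W[...,2]
roi=np.zeros(z.shape,bool); roi[25:125,82:330]=1
m=(roi&(z>.008)&(z<.02)).astype(np.uint8); m=cv2.morphologyEx(m,cv2.MORPH_OPEN,np.ones((3,3)))
n,l,st,_=cv2.connectedComponentsWithStats(m); l=l==1+np.argmax(st[1:,4])
r=cv2.minAreaRect((W[roi&(z>.008)&(z<.045)&(x>.41)&(x<.54)][:,:2]*1000).astype(np.float32)); print("all",r)
r=cv2.minAreaRect((W[l][:,:2]*1000).astype(np.float32)); print("base",r)
a=np.radians(r[2]) if r[1][0]>r[1][1] else np.radians(r[2]-90)
ey=np.array([np.cos(a),np.sin(a)]); ey*=np.sign(ey[1]); ex=np.array([ey[1],-ey[0]]); c=np.array(r[0])/1000
print("yaw of +y",np.arctan2(ey[1],ey[0]),"c",c)
def loc(mm,k):
    p=W[mm]; q=np.c_[(p[:,:2]-c)@ex,(p[:,:2]-c)@ey,p[:,2]]*1000
    print(k,len(q),np.percentile(q,3,0).round(1),np.percentile(q,50,0).round(1),np.percentile(q,97,0).round(1))
loc(roi&(z>.058)&(z<.075)&(y<.2),"tabtop"); loc(roi&(z>.032)&(z<.042)&(y<.2),"block"); loc(roi&(z>.03)&(z<.045)&(y>.3),"stop")
loc(roi&(z>.019)&(z<.028)&(y<.4),"walls")
s=state();print("bed",c+.055*ey)
E
```

```text
all ((477.5047302246094, 219.3902587890625), (276.57470703125, 88.95344543457031), 86.3316650390625)
base ((477.48248291015625, 219.04318237304688), (275.3987731933594, 88.95344543457031), 86.3316650390625)
yaw of +y 1.5067718036605195 c [0.47748248 0.21904318]
tabtop 292 [-10.2 -99.4  61.6] [ -0.7 -91.3  66.5] [  9.4 -84.2  68.5]
block 1023 [ -19.2 -110.9   34. ] [ -0.9 -85.   37.1] [ 18.7 -52.1  38.9]
stop 876 [-31.2 119.9  31.3] [  1.  126.1  38.3] [ 31.7 135.   39.9]
walls 3154 [ -33.2 -134.5   20.8] [ 10.4 -51.7  23.8] [ 32.8 120.2  26.4]
bed [0.48100143 0.27393049]
```

Emit:
step_arm --plan '[1,0.03,-0.02,0,-0.15,1,0.06,-0.04,0,-0.3,1,0.09,-0.06,0,-0.45,1,0.112,-0.078,0,-0.6,1,0.112,-0.078,0.02,-0.75,1,0.112,-0.078,0.05,-0.9,1,0.112,-0.078,0.08,-1.05,1,0.112,-0.078,0.11,-1.2,1,0.112,-0.078,0.14,-1.35,1,0.112,-0.078,0.15,-1.49]'

```text
time_s: 6.0
tcp_pos: [0.4783, 0.2419, 0.1171]
tool_rot: [-3.137, 0.005, 1.406]
wrist_force: [-0.0, -0.2, -3.0]
grip_width: 0.0247
finger_force: 40.0
```

Emit:
step_arm --plan '[1,0,0,0.03,-0.104,1,0,0,0.03,-0.104,1,0,0,0.03,-0.104,1,0,0,0.03,-0.104]'

```text
time_s: 6.4
tcp_pos: [0.4805, 0.2453, 0.0918]
tool_rot: [3.14, -0.0, 1.504]
wrist_force: [-0.1, 0.4, -1.4]
grip_width: 0.0249
finger_force: 40.0
```

```bash
python3 - <<'E'
from h import *
s=state(); print(s["tcp_pos"],s["tool_rot"],s["joint_positions"])
c=np.array([.4775,.2192]);ey=np.array([.064,.998]);ex=np.array([.998,-.064])
d=s["tcp_pos"][:2]-c; print("hold xy",d@ex,d@ey)
im,W=cloud("side"); cv2.imwrite("pics/s2.png",cv2.resize(im[150:300,90:300,::-1],None,fx=3,fy=3))
im,W=cloud("wrist"); cv2.imwrite("pics/w3.png",im[...,::-1])
E
```

```text
[0.48047209 0.24525274 0.0917678 ] [ 3.13980104e+00 -3.58288247e-04  1.50405018e+00] [ 0.05086945  0.58257935 -0.75076569  1.93294529  0.53338523  0.83266094
 -1.05530692]
hold xy 0.0012987692821894324 0.026190847168500297
```

View pics/w3.png

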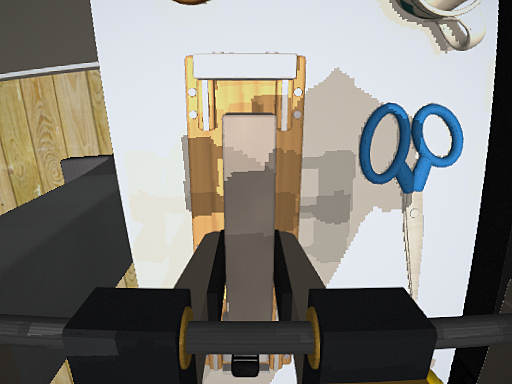

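The stone (248,190) is lined up inside the channel with the stop at (245,67) ahead, so I'll lower it.

Emit:
step_arm --plan '[1,0,-0.001,0.03,-0.003,1,0,-0.001,0.05,-0.003,1,0,-0.001,0.06,-0.003,1,0,-0.001,0.066,-0.003,1,0,-0.001,0.07,-0.003,1,0,-0.001,0.072,-0.003,1,0,-0.001,0.072,-0.003]'

```text
time_s: 7.2
tcp_pos: [0.479, 0.2459, 0.0195]
tool_rot: [3.14, -0.0, 1.51]
wrist_force: [-0.9, 0.2, 1.7]
grip_width: 0.0249
finger_force: 40.0
```

Emit:
step_arm --plan '[0,0,0,0,0,0,0,0,0,0,0,0,0,0,0,0,0,0,0,0,0,0,0,0,0,0,0,0,0,0,0,0,0,0,0,0,0,0,0,0]'

```text
time_s: 8.0
tcp_pos: [0.4785, 0.2455, 0.0185]
tool_rot: [-3.142, 0.0, 1.51]
wrist_force: [-0.5, 0.0, -0.4]
grip_width: 0.0864
finger_force: 0.0
```

Emit:
step_arm --plan '[0,0,0,-0.01,0,0,0,0,-0.04,0,0,0,0,-0.09,0,0,0,0,-0.14,0,0,-0.04,0,-0.15,0,0,-0.08,0,-0.15,0,0,-0.117,0,-0.15,0,0,-0.117,0,-0.15,0,0,-0.117,0,-0.15,0]'

```text
time_s: 8.9
tcp_pos: [0.4716, 0.128, 0.1692]
tool_rot: [3.141, 0.0, 1.508]
wrist_force: [-0.1, 0.3, -0.7]
grip_width: 0.0918
finger_force: 0.0
```

```bash
cat > chk.py <<'E'
from h import *
import sys
s=state(); print(s["time_s"],s["tcp_pos"],s["tool_rot"],s["grip_width"])
c=np.array([.4775,.2192]);ey=np.array([.064,.998]);ex=np.array([.998,-.064])
d=s["tcp_pos"][:2]-c; print("tcp hold xy",d@ex,d@ey)
im,W=cloud("wrist"); cv2.imwrite(sys.argv[1],im[...,::-1])
q=np.dstack([(W[...,:2]-c)@ex,(W[...,:2]-c)@ey,W[...,2]]); x,y,z=q[...,0],q[...,1],q[...,2]
def loc(m,k):
    p=q[m]*1000
    if len(p)>9: print(k,len(p),np.percentile(p,3,0).round(1),np.percentile(p,50,0).round(1),np.percentile(p,97,0).round(1)); return p
p=loc((z>.034)&(z<.046)&(abs(x)<.025)&(y<.117)&(y>-.04),"stone")
if p is not None: print(cv2.minAreaRect(p[:,:2].astype(np.float32)))
loc((z>.061)&(z<.075)&(abs(x)<.02)&(y<0)&(y>-.13),"tab"); loc((z>.03)&(z<.045)&(y>.115)&(abs(x)<.035)&(y<.15),"stop")
E
python3 chk.py pics/w4.png
```

```text
8.9 [0.47156581 0.12803648 0.16919432] [3.14067676e+00 1.24365573e-04 1.50762638e+00] 0.09176992786401163
tcp hold xy -8.785191945508575e-05 -0.09136097641020437
stone 3454 [-10.1 -25.8  39. ] [ 1.7 22.7 40.5] [13.3 67.7 41.9]
((1.5178070068359375, 20.504159927368164), (24.679502487182617, 99.9178695678711), 0.5573624968528748)
tab 401 [ -9.6 -98.1  61.8] [ -0.  -90.7  66.8] [  9.6 -84.9  68.3]
```

View pics/w4.png

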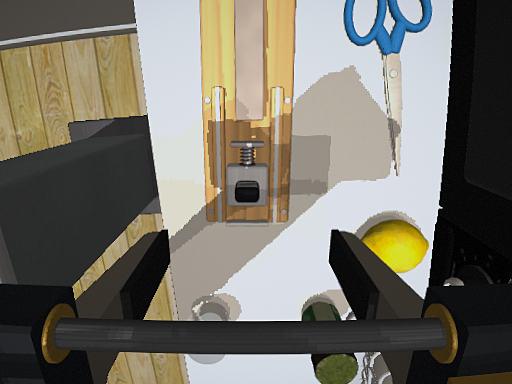

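The stone (250,60) lies flat in the channel, 1.5 mm off the middle line. The tool is over the tab at (247,190).

Emit:
step_arm --plan '[0.4,0,0,0.04,0,0.4,0,0,0.08,0,0.4,0,0,0.105,0,0.4,0,0,0.118,0,0.4,0,0,0.124,0,0.4,0,0,0.124,0,1,0,0,0.124,0,1,0,0,0.124,0,1,0,0,0.124,0,1,0,0,0.124,0]' --squeeze 40

```text
time_s: 9.95
tcp_pos: [0.4713, 0.1286, 0.0451]
tool_rot: [3.141, 0.0, 1.509]
wrist_force: [-11.5, 1.5, 7.2]
grip_width: 0.025
finger_force: 5.7
```

Emit:
step_arm --plan '[1,0,0,0,0,1,0,0,0,0,1,0,0,0,0,1,0,0,0,0]'

```text
time_s: 10.35
tcp_pos: [0.4696, 0.1286, 0.0448]
tool_rot: [-3.139, 0.001, 1.51]
wrist_force: [-6.1, 0.4, 6.6]
grip_width: 0.0215
finger_force: 40.0
```

Emit:
step_arm --plan '[1,0.006,-0.001,0,0,1,0.012,-0.001,0,0,1,0.018,-0.001,0,0,1,0.024,-0.001,0,0,1,0.03,-0.001,0,0,1,0.036,-0.001,0,0,1,0.042,-0.001,0,0,1,0.047,-0.001,0,0,1,0.051,-0.001,0,0,1,0.053,-0.001,0,0]'

```text
time_s: 11.35
tcp_pos: [0.4728, 0.1771, 0.0447]
tool_rot: [-3.139, 0.009, 1.507]
wrist_force: [-3.5, -11.0, 12.1]
grip_width: 0.0214
finger_force: 40.0
```

Emit:
step_arm --plan '[1,0.001,0,0,0,1,0.002,0,0,0,1,0.003,0,0,0,1,0.003,0,0,0]'

```text
time_s: 11.75
tcp_pos: [0.473, 0.1798, 0.0448]
tool_rot: [-3.139, 0.009, 1.507]
wrist_force: [-3.9, -10.6, 11.7]
grip_width: 0.0219
finger_force: 40.0
```

Emit:
step_arm --plan '[1,0.002,0,0,0,1,0.004,0,0,0,1,0.005,0,0,0,1,0.006,0,0,0,1,0.006,0,0,0,1,0.006,0,0,0]'

```text
time_s: 12.35
tcp_pos: [0.4733, 0.184, 0.0448]
tool_rot: [-3.139, 0.012, 1.506]
wrist_force: [-5.3, -15.0, 15.4]
grip_width: 0.0218
finger_force: 40.0
```

Emit:
step_arm --plan '[1,0.002,0,0,0,1,0.004,0,0,0,1,0.004,0,0,0,1,0.004,0,0,0]'

```text
time_s: 12.75
tcp_pos: [0.4733, 0.1842, 0.0446]
tool_rot: [-3.138, 0.019, 1.504]
wrist_force: [-5.5, -22.9, 20.4]
grip_width: 0.0215
finger_force: 40.0
```

The clamp has reached its end stop: the force rises with no more motion. I'll relax the push, open and retreat.

Emit:
step_arm --plan '[1,-0.005,0,0,0,1,-0.005,0,0,0,0.4,-0.005,0,0,0,0.4,-0.005,0,0,0,0.4,-0.005,0,0,0,0.4,-0.005,0,0,0,0.4,-0.005,0,0,0,0.4,-0.005,0,0,0]'

```text
time_s: 13.55
tcp_pos: [0.474, 0.1899, 0.0445]
tool_rot: [-3.141, -0.0, 1.51]
wrist_force: [-0.2, -0.6, 0.2]
grip_width: 0.0553
finger_force: 0.0
```

Emit:
step_arm --plan '[0.4,0,0,-0.02,0,0.4,0,0,-0.06,0,0.4,0,0,-0.11,0,0.4,-0.02,0,-0.16,0,0.4,-0.04,0,-0.2,0,0.4,-0.04,0,-0.2,0,0.4,-0.04,0,-0.2,0]'

```text
time_s: 14.25
tcp_pos: [0.4721, 0.1491, 0.2451]
tool_rot: [3.14, 0.0, 1.508]
wrist_force: [-0.0, 0.5, 0.1]
grip_width: 0.0551
finger_force: 0.0
```

```bash
python3 chk.py pics/w5.png
```

```text
14.25 [0.47209215 0.14909701 0.24510507] [3.13951943e+00 4.82552979e-04 1.50788984e+00] 0.05512796781200173
tcp hold xy -0.0009104448675213515 -0.07030888796016292
stone 3338 [-14.7 -32.3  35.5] [ 2.1 38.5 40.2] [ 14.8 107.7  42. ]
((-0.35166168212890625, 36.23701858520508), (39.48487091064453, 151.84112548828125), 0.2986450791358948)
tab 288 [ -9.6 -44.7  61.6] [  0.1 -36.4  66.7] [  9.7 -29.6  68.8]
```

View pics/w5.png

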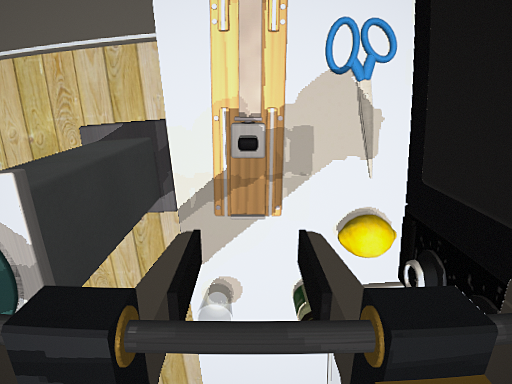

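```bash
python3 - <<'E'
from h import *
c=np.array([.4775,.2192]);ey=np.array([.064,.998]);ex=np.array([.998,-.064])
for n in ["side","scene"]:
    im,W=cloud(n); q=np.dstack([(W[...,:2]-c)@ex,(W[...,:2]-c)@ey,W[...,2]]); x,y,z=np.moveaxis(q,-1,0)
    for a in range(-20,132,8):
        m=(abs(x-.001)<.009)&(y*1000>=a)&(y*1000<a+8); print(a,m.sum(),(np.median(z[m])*1000).round(1) if m.any() else "",im[m].mean(0).round() if m.any() else "")
    if n=="side": cv2.imwrite("pics/s5.png",cv2.resize(im[190:290,130:270,::-1],None,fx=5,fy=5))
E
```

```text
-20 102 580.0 [88. 92. 86.]
-12 35 563.5 [95. 99. 94.]
-4 16 39.2 [192. 182. 171.]
4 15 40.5 [197. 187. 175.]
12 18 41.1 [200. 190. 179.]
20 18 40.1 [199. 189. 177.]
28 15 42.0 [197. 186. 175.]
36 18 40.5 [196. 186. 175.]
44 17 40.6 [196. 187. 175.]
52 18 39.7 [195. 185. 174.]
60 17 40.6 [196. 186. 175.]
68 16 40.2 [195. 185. 174.]
76 17 40.7 [192. 182. 171.]
84 18 40.0 [191. 182. 171.]
92 17 39.7 [190. 181. 170.]
100 17 40.9 [192. 182. 172.]
108 17 40.2 [194. 184. 174.]
116 19 39.0 [195. 192. 189.]
124 17 38.8 [211. 215. 220.]
-20 84 553.1 [80. 77. 74.]
-12 28 41.7 [94. 89. 86.]
-4 16 41.1 [192. 172. 163.]
4 12 40.7 [207. 185. 175.]
12 16 40.5 [199. 178. 168.]
20 16 40.3 [205. 183. 174.]
28 17 40.9 [201. 180. 172.]
36 14 40.6 [198. 178. 169.]
44 18 40.2 [193. 173. 164.]
52 17 41.0 [195. 175. 167.]
60 16 41.3 [199. 178. 169.]
68 15 40.1 [194. 173. 164.]
76 19 40.1 [191. 171. 163.]
84 16 41.0 [191. 171. 163.]
92 19 40.7 [187. 169. 161.]
100 20 40.8 [191. 172. 164.]
108 17 40.7 [199. 178. 169.]
116 16 39.0 [210. 201. 198.]
124 14 38.2 [234. 232. 232.]
```

View pics/s5.png

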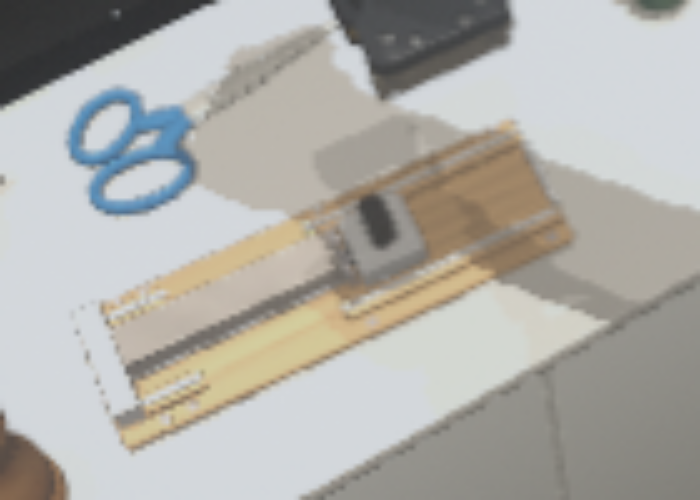

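The stone lies flat from the plunger at (335,250) to the end stop at (115,350) with no gap. The clamp is home and the robot is clear.

```bash
python3 -c "
from station import *
print(sign_off())"
```

```text
the job is handed in; nothing more can be done
None
```

The long whetstone lies flat in the holder against the end stop, the clamp is fully home, I never touched the short stone, and I've handed the job in (no verdict was returned).

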